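# Tighten a viewing-window ring with a two-pin key

### The job

The retaining ring of the round viewing window in the enclosure door is still loose. Take the two-pin key from the tool block, feel its pins into the ring's two holes and turn the ring clockwise until it stops, fully tight, pressing and turning gently. Then stand the key back in its slot in the tool block, and leave everything else lying where it is.

Things in the scene. Friction and masses are not known exactly. Their poses are not given: they have to be found in the camera images.
- key: Steel T-handled two-pin key, 0.2 to 0.3 kg, 96 mm tall, upright. Origin: on its axis, level with the pin tips; z up, y along handle and pins. Pins: dia 6, round-tipped, 16 long, at y = +-34. Head 22x80, z 16 to 27. Shank dia 13. Handle bar 14 wide (x), 110 long (y), z 80 to 96. Grip the bar's middle across its 14 mm: on both sides of the shank there is free room. Half a turn makes no difference.
- door: White enclosure door leaf clamped face up on the bench, 300 (x) x 250 (y) x 25 mm; origin under its centre, z up. The round window, flange 18 mm proud of the leaf, is 35 mm from its centre towards +x. Lamps, lock and clamps on it stand under 20 mm above the leaf.
- window (a point): Centre of the window, level with the top face of its aluminium retaining ring (37 mm above the bench); axes as the door's. The flange, bore 86 mm, stands 6 mm above the ring face. Ring: outside 84, bore 55, with two holes, dia 9, 8 mm deep, one either side, 34 mm from the centre; the glass inside the bore lies 4 mm below the ring face.
- ring (a joint): Ring angle in its thread, rad: grows clockwise from above, 0.6 to 1.0 at the start, 1.5 = tight, a hard stop. It turns at about 0.25 N m and stays where left; past the stop the torque climbs some 0.2 N m per 0.01 rad, 1.5 N m is too much. The holes' line stands (0.8 - value + e) rad about z from the door's y axis; e is fixed, not measured, -0.3 to 0.3: find the holes by eye or by feel.
- block: Wooden tool block fixed to the bench, 100 (x) x 150 (y) x 45 mm; origin under its centre, z up. A slot 10 mm wide (x), 79 long (y), 22 deep in the middle of its top takes the key's pins; the key stands there at the start, its head flat on the top, its origin 29 mm above the block's, its axes along the block's. Screw bits up to 20 mm tall stand along its -x edge.
- tape: White tape roll, dia 56, 19 tall, lying on the door; origin under its centre.
- terminal: Grey terminal, 45 x 12 x 30 mm, standing on the door; origin under its centre.
- breaker: White circuit breaker, 72 x 18 x 69 mm, standing on the bench, right of the door; origin under its centre.
- screwdriver: Screwdriver with a black handle, about 200 mm long, lying on the bench, left of the door; origin under its middle.
- adapter: Black power adapter, 105 x 45 x 30 mm, on the bench, right of the door and nearer the robot; origin under its centre.
There are look-alikes about, which are no part of the job. Several things have the shape of the key; the one meant has the colours described above. There is more than one size of the block; the one meant has the size given above.

How it is judged:
By the outcome, as a careful person would: the job done as asked, in the order asked, and still so for the second after the job is handed in, with the robot touching nothing.
It also fails if it takes over 64 s, if anything falls off the work surface, if the arm or the gripper's body presses on something with over 40 N, if the wrist force passes 120 N, or if a joint passes its speed limit or range.

### The arm

A 6-joint arm with a two-finger parallel gripper is mounted at the origin on the work surface. World frame = base frame: x ahead of the robot, y to its left, z up, the work surface at z = 0. Lengths are in m, angles in rad, forces in N, time in s.
With the tool pointing down it reaches from about 0.15 to 0.775 m from the base axis. Payload 6.1 kg.
Tool frame: the origin (TCP) lies midway between the tips of the shut fingers; the grasp point (between the pads) lies 19 mm behind it; z points along the fingers, y is the line along which they close (so a half turn about z gives the same grasp; the last joint's range is limited). The gripper opens to 85 mm and grips with 20 to 120 N. Pads are 22 mm wide; open, the fingers measure 114 mm over their backs; the gripper's body (76 mm by 85 mm) begins 54 mm behind the grasp point. The pads swing forward as they close: fully open they stand 13 mm farther back than shut.
Start: joints at [-1.278, 0.126, -0.04, 1.405, 0, 1.571], TCP at [0.152, -0.503, 0.231] pointing down, gripper open.
Joint ranges: [-2.72, 2.72], [-0.95, 1.95], [-1.27, 1.35], [-1.78, 2.02], [-1.46, 1.47], [-3.14, 3.14]. Speed limits (rad/s): [2.39, 2.39, 3.01, 3.14, 3.14, 3.14].

### API

Orientations are given as a rotation vector (axis times angle).
In Python, from cell import readout, imaging, ctrl gives the robot as it stands.
- The arm moves only by the tool move_arm, never from a script. Its argument "rows" is a list of rows, each a list of 4 numbers: the shift along the tool's x, y, z in a scale on which 1.0 is 60 cm, then the turn about the tool's z in fractions of the full range, 1 being 2 rad. A call has 1 to 20 rows; each row is the pose to reach, as a shift and turn from the pose commanded when the call began, along the tool's axes at that moment; what a row does not reach only later rows make up. A row lasts 1/8 s, in which the tool goes at most 62.5 mm and 10.7 degrees, less where a joint would pass 70% of its speed; a pose out of reach is approached as far as the arm can. Shift and turn numbers lie between -1 and 1, and a call with a number outside is refused. A call with a gripper value outside its range is refused whole. "gripper" is the opening, from 0 (shut) to 1 (fully open), set as the call begins (left out, the last holds). The fingers move at their own pace and stop on an object; "newtons" is the grip in N (left out, the last holds). Time passes only in rows, so rows that repeat a pose let the fingers close. It gives the time, the measured TCP pose, the force, the opening and the grip force at its end, in the units of the state.
- readout.read_state(): the state, without advancing time (a new reading comes with each control period).
- imaging.snapshot(name): name is "scene" or "top" or "wrist"; returns the picture (384x512x3 uint8, red, green, blue); there is no depth.
- imaging.camera_model(name): a dict with "camera_matrix" (3x3 intrinsics, pixels), "R" (3x3) and "t" (3): a world point X has camera coordinates R X + t. Camera axes: x right, y down, z forward; pixel columns grow to the right and rows downward; lengths in m; the calibration is good to about 2 mm. A picture is of the moment at which its call begins: read the wrist's pose just before it. camera_model takes no time and is no camera call; for the wrist camera it gives the pose at the moment of the call.
- ctrl.sign_off(): hands the job in; it is judged then, once.
The state is a dict: "clock": time; "q": joint angles; "qvel": joint speeds; "tau": joint torques, N m; "eef_pos": TCP position; "tool_rot": TCP orientation; "force": force on the tool from outside, world axes, zero at the start; "wrist_torque": the same for the moment, N m; "grip_width": opening from 0.0 (shut) to 1.0 (fully open); "grip_force": force on a finger pad.
Only numpy, scipy, OpenCV 4.12 (cv2) and the standard library are available. Lean on these libraries where they do the work, as an engineer would, in place of code of your own. Each camera call takes 0.05 s, during which the arm holds its last target. There are 200 camera calls.

## Working session

There is one attempt and no reset: what is moved stays moved. The work goes in short steps, Python scripts to look and compute and a tool call to move; the robot and the scene stay as the last step left them, time stands still between calls to the robot, and variables do not carry over. Pictures are saved under pics/ and viewed, at most 10 in all, crops included, and the job is handed in when it is done.

Besides the shell and the picture viewer there is one more tool, called after "Request:" as name(argument=value, ...) on one line, values as JSON. move_arm: Moves the arm, as the interface text tells. Its arguments: {"type":"object","properties":{"rows":{"type":"array","items":{"type":"array","items":{"type":"number"}}},"gripper":{"type":"number"},"newtons":{"type":"number"}},"required":["rows"]}

```bash
mkdir -p pics; ls
python3 - <<'E'
from cell import readout, imaging
import cv2,numpy as np
ims=[]
for n in ["scene","top","wrist"]:
    m=imaging.camera_model(n);im=imaging.snapshot(n)[:,:,::-1]
    cv2.imwrite(f"pics/{n}0.png",im)
    print(n,np.round(m["camera_matrix"],1).tolist(),np.round(m["R"],3).tolist(),np.round(m["t"],3).tolist())
a=cv2.imread("pics/scene0.png");b=cv2.imread("pics/top0.png")
cv2.imwrite("pics/top0b.png",cv2.resize(b,(800,600),interpolation=cv2.INTER_CUBIC))
print(readout.read_state())
E
```

```text
pics
scene [[417.2, 0.0, 251.2], [0.0, 417.2, 189.1], [0.0, 0.0, 1.0]] [[-0.394, 0.919, 0.011], [0.679, 0.3, -0.67], [-0.619, -0.257, -0.742]] [0.309, -0.274, 1.525]
top [[355.6, 0.0, 253.0], [0.0, 355.6, 195.5], [0.0, 0.0, 1.0]] [[-0.13, -0.992, 0.005], [-0.969, 0.126, -0.212], [0.209, -0.033, -0.977]] [-0.053, 0.522, 0.985]
wrist [[279.1, 0.0, 250.3], [0.0, 279.1, 195.1], [0.0, 0.0, 1.0]] [[0.289, -0.957, -0.001], [-0.917, -0.277, 0.289], [-0.276, -0.083, -0.957]] [-0.524, -0.037, 0.379]
{'clock': 0.15, 'q': array([-1.27802997e+00,  1.26270217e-01, -4.03435230e-02,  1.40535558e+00,
       -2.63159571e-05,  1.57079658e+00]), 'qvel': array([-8.79195402e-05, -2.30866060e-03,  4.64248561e-03,  4.05639715e-04,
        1.73225704e-04,  9.86339986e-04]), 'tau': array([ 2.77331987e-03, -4.36272597e+01,  3.53151119e+01,  1.34422528e-02,
        6.82714881e-05,  1.35159817e-05]), 'eef_pos': array([ 0.15142727, -0.50239329,  0.23070711]), 'tool_rot': array([-3.10684944e+00, -4.58066623e-01,  3.09534690e-04]), 'force': array([-0.47796686,  0.2265238 ,  0.388924  ]), 'wrist_torque': array([ 0.03978855,  0.00875034, -0.02507526]), 'grip_force': 0.0, 'grip_width': 1.0040951535596634}
```

View pics/top0b.png

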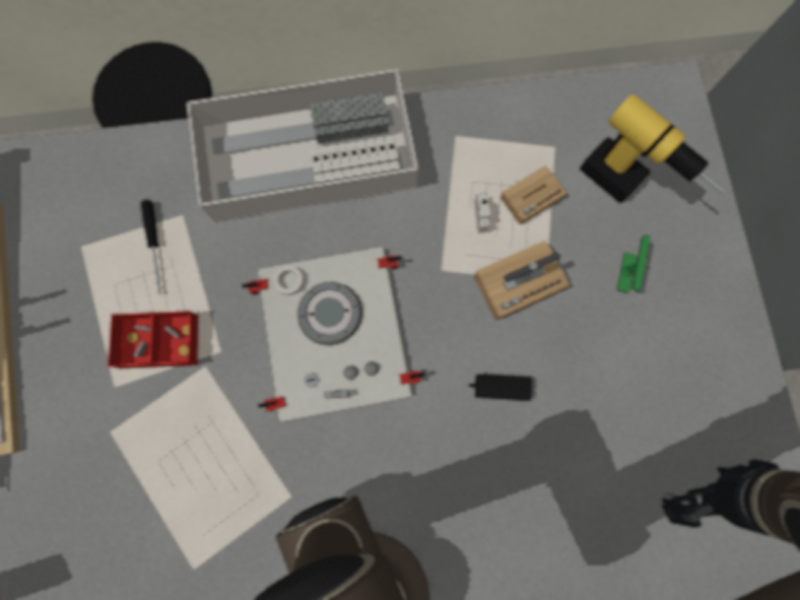

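View pics/scene0.png

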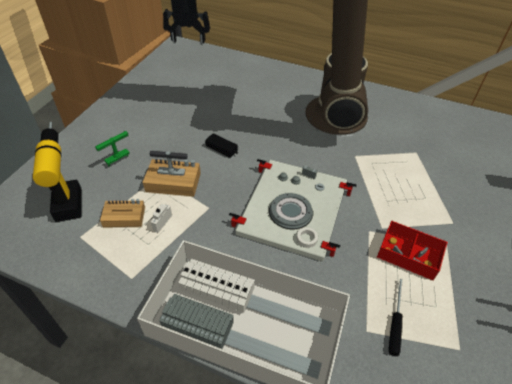

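The top view (800 px wide) shows the block at (523,280) with the grey key on it, and the smaller look-alike block at (534,195). The door is centred near (335,333) and the window near (330,313). The green key is a decoy at (633,265). Next I'll measure these.

```bash
cat > h.py <<'E'
import numpy as np,cv2
from cell import imaging,readout
def ray(m,px,z):
    K,R,t=m["camera_matrix"],np.array(m["R"]),np.array(m["t"])
    d=R.T@np.linalg.solve(K,np.array([px[0],px[1],1.0])); c=-R.T@t
    return c+d*(z-c[2])/d[2]
def proj(m,X):
    p=m["camera_matrix"]@(np.array(m["R"])@np.array(X)+np.array(m["t"])); return p[:2]/p[2]
def biggest(mask,near=None,n=1):
    cs=cv2.findContours(mask.astype(np.uint8),cv2.RETR_EXTERNAL,cv2.CHAIN_APPROX_NONE)[0]
    return sorted(cs,key=cv2.contourArea)[::-1][:n]
def rect(m,c,z):
    P=np.array([ray(m,p,z)[:2] for p in c[:,0].astype(float)])
    (cx,cy),(w,h),a=cv2.minAreaRect((P*1000).astype(np.float32)); return np.round([cx,cy,w,h,a],1)
E
python3 - <<'E'
from h import *
for n in ["top","scene"]:
    m=imaging.camera_model(n);im=cv2.imread(f"pics/{n}0.png");hsv=cv2.cvtColor(im,cv2.COLOR_BGR2HSV)
    H,S,V=[hsv[:,:,i].astype(int) for i in range(3)]
    wood=(H>8)&(H<25)&(S>70)&(V>90)
    for c in biggest(wood,n=6):
        x,y,w,h=cv2.boundingRect(c); 
        if cv2.contourArea(c)>200 and cv2.contourArea(c)<8000: print(n,"wood",x,y,w,h,rect(m,c,0.045))
    b,g,r=[im[:,:,i].astype(int) for i in range(3)]
    print([im[y,x].tolist() for x,y in ([(200,235),(172,230),(310,200),(180,300)] if n=="top" else [(260,225),(330,210),(400,180)])])
m=imaging.camera_model("top")
s=512/800
print("win",ray(m,(330*s,313*s),.04)); print("keybar",ray(m,(537*s,269*s),.125),"block",ray(m,(523*s,280*s),.045))
C=[(259,269),(384,249),(411,397),(279,420)]
P=np.array([ray(m,(x*s,y*s),.025)[:2] for x,y in C]);print(P,P.mean(0),np.linalg.norm(np.diff(P,axis=0),axis=1))
t=cv2.imread("pics/top0.png");sc=cv2.imread("pics/scene0.png")
a=cv2.resize(t[145:215,290:380],(800,600),interpolation=cv2.INTER_CUBIC)
a=cv2.resize(a,(400,300));b=cv2.resize(t[170:235,165:255],(400,300),interpolation=cv2.INTER_CUBIC)
c=cv2.resize(sc[140:215,130:230],(400,300),interpolation=cv2.INTER_CUBIC);d=cv2.resize(sc[180:240,250:330],(400,300),interpolation=cv2.INTER_CUBIC)
cv2.imwrite("pics/mos.png",np.vstack([np.hstack([a,b]),np.hstack([c,d])]))
E
```

```text
top wood 304 155 60 49 [ 533.8 -366.3  100.7  159.5   17.2]
top wood 388 60 42 50 [ 808.9 -634.6  104.1  161.2   38.5]
top wood 321 107 41 36 [ 702.8 -420.2   73.2  115.    25.2]
top wood 0 171 10 121 [509.6 604.8 351.2  24.8   1.1]
top wood 415 81 24 24 [ 771.7 -708.7   33.4   91.7   37.1]
[[161, 170, 170], [128, 132, 132], [118, 121, 120], [120, 122, 122]]
scene wood 197 0 135 70 [-396.2 -427.7  620.1  660.7   24.7]
scene wood 0 0 56 101 [  103.2 -1337.7   906.9   198.3    50.8]
scene wood 93 0 78 79 [-159.5 -952.5  719.   358.    38.6]
scene wood 142 159 58 38 [ 551.3 -358.1  135.8  163.3   16.8]
scene wood 32 147 37 52 [ 687.5 -702.6  251.2   89.6   48.1]
[[178, 194, 190], [173, 190, 186], [195, 215, 222]]
win [0.5155818  0.00380877 0.04      ]
keybar [ 0.52922993 -0.37608102  0.125     ] block [ 0.53109576 -0.36985425  0.045     ]
[[ 0.62405976  0.13356485]
 [ 0.63335276 -0.11410426]
 [ 0.34040077 -0.12779335]
 [ 0.33040239  0.11964339]] [0.48205392 0.00282766] [0.24784339 0.29327165 0.24763867]
```

View pics/mos.png

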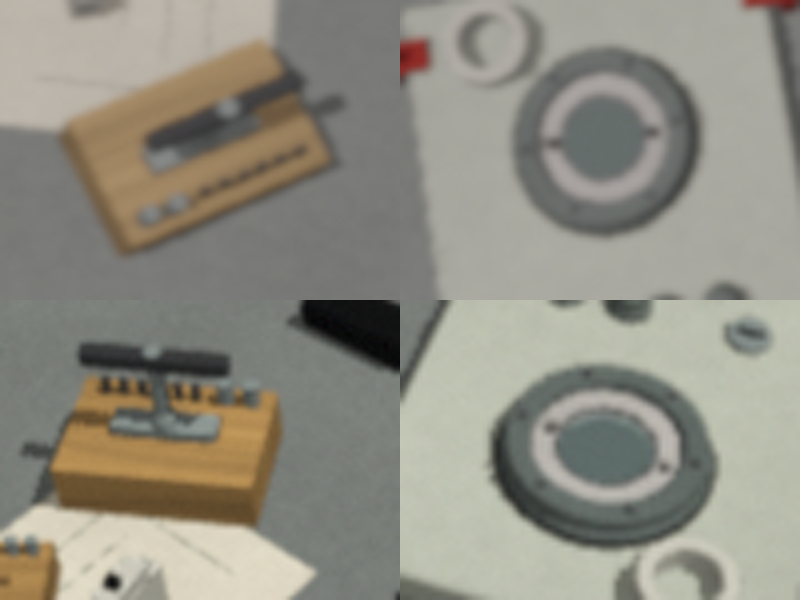

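Bits lie on the robot-facing edge, so block +x points away at a yaw of about 17°. The ring's two dark holes show up in the crops. I'll move above the key, turned to grip across the bar, and look from there.

The rows are not in the units I measure in: shifts go in shares of 60 cm and turns go in shares of 2 rad. I convert before sending: 0.4 m is 0.6667, -0.015 m is -0.025, -90 degrees is -0.7854.

Request:
move_arm(rows=[[0.6667,-0.025,0,-0.7854],[0.6667,-0.025,0,-0.7854],[0.6667,-0.025,0,-0.7854],[0.6667,-0.025,0,-0.7854],[0.6667,-0.025,0,-0.7854],[0.6667,-0.025,0,-0.7854],[0.6667,-0.025,0,-0.7854],[0.6667,-0.025,0,-0.7854],[0.6667,-0.025,0,-0.7854],[0.6667,-0.025,0,-0.7854],[0.6667,-0.025,0,-0.7854],[0.6667,-0.025,0,-0.7854]], gripper=1)

```text
clock: 1.65
eef_pos: [0.53, -0.3729, 0.2312]
tool_rot: [-1.875, -2.521, 0.0]
force: [-0.6, -0.8, 0.3]
grip_width: 1.002
grip_force: 0.0
```

Run:
```python
from h import *
s=readout.read_state();m=imaging.camera_model("wrist");im=imaging.snapshot("wrist")[:,:,::-1].copy()
print(s["eef_pos"],s["tool_rot"],s["q"])
cv2.imwrite("pics/w1.png",im)
np.savez("w1.npz",**{k:np.array(v) for k,v in m.items() if k in("camera_matrix","R","t")})
print(proj(m,[.53,-.372,.125]))
t=imaging.camera_model("top")
for p in [(199.2,201.0),(221.7,198.6)]: print(ray(t,p,.037))
```

```text
[ 0.5300141  -0.37291983  0.2312464 ] [-1.87472509e+00 -2.52076618e+00  2.79929991e-05] [-6.13133702e-01  3.68187014e-01  2.71241906e-01  1.47397071e+00
 -1.46805970e-05  6.65796079e-01]
[250.17227804 192.98068034]
[0.5187652  0.03961769 0.037     ]
[ 0.5174038  -0.02744729  0.037     ]
```

View pics/w1.png

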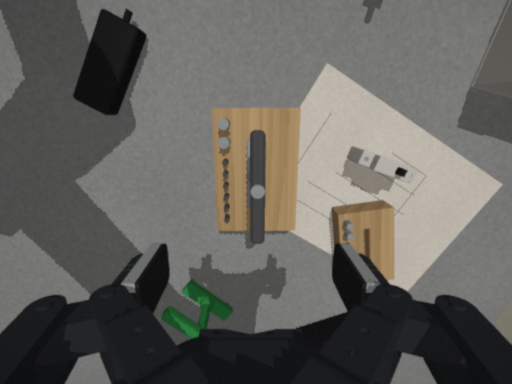

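The wrist view shows the key bar from (258,130) to (257,243), with the shank dot at (257,191), and the block at (213–300, 108–232). I'll measure these precisely.

Run:
```python
from h import *
m=dict(np.load("w1.npz"));im=cv2.imread("pics/w1.png");g=cv2.cvtColor(im,cv2.COLOR_BGR2GRAY);hsv=cv2.cvtColor(im,cv2.COLOR_BGR2HSV)
M=np.zeros_like(g);M[120:250,245:272]=1
mask=(((g<75)&(M>0))).astype(np.uint8); mask=cv2.morphologyEx(mask,cv2.MORPH_CLOSE,np.ones((15,5),np.uint8))
c=biggest(mask)[0];print("bar",rect(m,c,.125),cv2.boundingRect(c))
H,S,V=[hsv[:,:,i].astype(int) for i in range(3)]
w=(H>8)&(H<25)&(S>70)&(V>90);w[:,320:]=0;w[:90]=0;w[240:]=0
w=cv2.morphologyEx(w.astype(np.uint8),cv2.MORPH_CLOSE,np.ones((15,15),np.uint8))
c=biggest(w)[0];print("block",rect(m,c,.045),cv2.boundingRect(c))
print("shank dot",ray(m,(257.5,191),.125))
s=readout.read_state();R=cv2.Rodrigues(s["tool_rot"])[0];print(np.degrees(np.arctan2(R[1],R[0])),s["eef_pos"])
```

```text
bar [ 535.  -367.8   13.8  107.6   17.6] (249, 131, 16, 113)
block [ 535.8 -368.6   99.5  149.3   16.8] (212, 108, 88, 123)
shank dot [ 0.53596167 -0.36820869  0.125     ]
[106.72954368  16.72954372 -15.2203737 ] [ 0.53002652 -0.37294554  0.23132921]
```

Bar centre (535,-368), length and width as specified, block size matching too. Grasp it.

Scaled: 0.133 m is 0.2217, 0.0066 m is 0.011.

Request:
move_arm(rows=[[0.005,0.011,0.0833,0],[0.005,0.011,0.15,0],[0.005,0.011,0.1917,0],[0.005,0.011,0.2133,0],[0.005,0.011,0.2217,0],[0.005,0.011,0.2217,0]])

```text
clock: 2.45
eef_pos: [0.536, -0.3683, 0.099]
tool_rot: [1.873, 2.521, 0.0]
force: [-0.5, 0.4, 0.2]
grip_width: 1.002
grip_force: 0.0
```

Request:
move_arm(rows=[[0,0,0,0],[0,0,0,0],[0,0,0,0],[0,0,0,0],[0,0,0,0],[0,0,0,0],[0,0,0,0],[0,0,0,0]], gripper=0, newtons=60)

```text
clock: 3.45
eef_pos: [0.5357, -0.3682, 0.0986]
tool_rot: [1.873, 2.521, -0.0]
force: [-2.0, -0.4, 3.9]
grip_width: 0.153
grip_force: 59.3
```

Scaled: 0.258 m is 0.43, 0.059 m is 0.0983, 18 degrees is 0.1571.

Request:
move_arm(rows=[[0,0,-0.0167,0],[0,0,-0.05,0],[0,0,-0.1,0],[0,0,-0.1667,0],[0.0833,0.02,-0.1667,0.0524],[0.175,0.04,-0.1667,0.1047],[0.2667,0.06,-0.1667,0.1571],[0.35,0.08,-0.1667,0.1571],[0.4083,0.0933,-0.1667,0.1571],[0.43,0.0983,-0.1667,0.1571],[0.43,0.0983,-0.1667,0.1571],[0.43,0.0983,-0.1667,0.1571]])

```text
clock: 4.95
eef_pos: [0.5178, -0.1049, 0.1982]
tool_rot: [2.246, 2.196, -0.001]
force: [-0.2, 0.3, -1.7]
grip_width: 0.151
grip_force: 58.7
```

Run:
```python
from h import *
s=readout.read_state();m=imaging.camera_model("wrist");im=imaging.snapshot("wrist")[:,:,::-1].copy()
R=cv2.Rodrigues(s["tool_rot"])[0]
print(s["eef_pos"],np.degrees(np.arctan2(R[1],R[0])),s["force"],s["wrist_torque"],s["q"][5])
cv2.imwrite("pics/w2.png",im)
np.savez("w2.npz",**{k:np.array(v) for k,v in m.items() if k in("camera_matrix","R","t")})
print(proj(m,[.518,.006,.037]))
crop=im[20:245,130:380];full=np.hstack([cv2.resize(im,(400,300)),np.zeros((300,0,3),np.uint8)])
cv2.imwrite("pics/w2c.png",cv2.resize(crop,(666,600),interpolation=cv2.INTER_CUBIC))
```

```text
[ 0.51779415 -0.10492251  0.19815394] [  88.72174035   -1.27826364 -124.70063147] [-0.245519    0.31700008 -1.68439012] [-0.02976768  0.00290995  0.03189422] 1.3933795796584587
[247.78171148  72.41317147]
```

View pics/w2c.png

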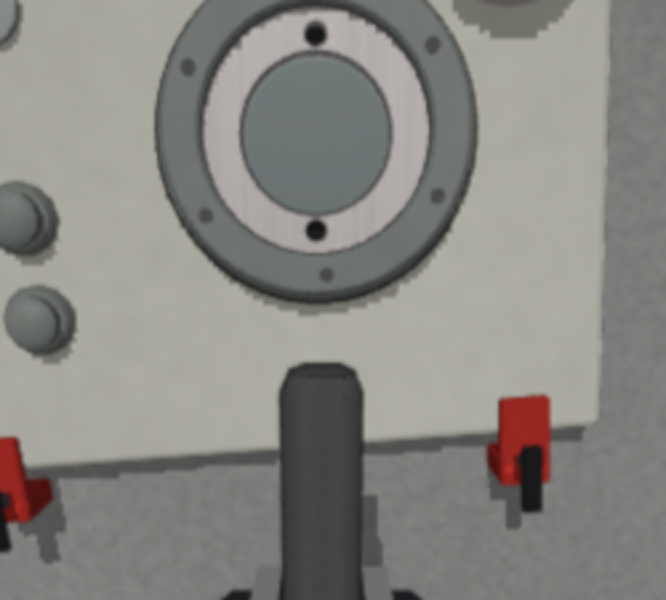

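Both holes are clear, at crop (315,33) and (316,230). Measuring them, with a ring fit as a cross-check.

Run:
```python
from h import *
m=dict(np.load("w2.npz"));im=cv2.imread("pics/w2.png");g=cv2.cvtColor(im,cv2.COLOR_BGR2GRAY).astype(float)
P=[]
for cx,cy in [(315,33),(316,230)]:
    x,y=130+cx/2.664,20+cy/2.667; x0,y0=int(x)-5,int(y)-5
    p=g[y0:y0+12,x0:x0+12];w=np.clip(130-p,0,None);yy,xx=np.mgrid[y0:y0+12,x0:x0+12]
    q=((w*xx).sum()/w.sum(),(w*yy).sum()/w.sum());P.append(ray(m,q,.037));print(q,P[-1])
d=P[0]-P[1];print("mid",(P[0]+P[1])/2,"len",np.linalg.norm(d),"ang",np.degrees(np.arctan2(d[1],d[0])))
# bright ring outer edge
b=im.astype(int);mask=((g>140)&(b[:,:,2]-b[:,:,0]>6)).astype(np.uint8);print(b[int(20+150/2.667),int(130+415/2.664)],b[int(20+350/2.667),int(130+150/2.664)])
y,x=np.mgrid[:384,:512]
mask[np.hypot(x-248,y-70)>48]=0
c=biggest(mask)[0];h=cv2.convexHull(c);Q=np.array([ray(m,p,.037)[:2] for p in h[:,0].astype(float)])
e=cv2.fitEllipse((Q*1000).astype(np.float32));print(e)
# bar direction held
M=np.zeros_like(g,np.uint8);M[160:240,225:275]=1
k=biggest((g<90)&(M>0))[0];print("bar",cv2.boundingRect(k))
s=readout.read_state();T=s["eef_pos"];zb=T[2]-.0696+.096
R=cv2.Rodrigues(s["tool_rot"])[0]
L=[]
for r in range(166,235,4):
    row=np.where((g[r,220:280]<95))[0]+220
    if len(row): L.append((R.T@(ray(m,((row.min()+row.max())/2,r),zb)-T)))
L=np.array(L)*1000;print(np.round(L[:,:2],1).tolist())
```

```text
(np.float64(247.9280387018746), np.float64(32.46764765168313)) [0.51901949 0.04159413 0.037     ]
(np.float64(248.1987249945043), np.float64(105.77379643877775)) [ 0.51764574 -0.02589691  0.037     ]
mid [0.51833262 0.00784861 0.037     ] len 0.06750501959667693 ang 88.83393047294977
[170 172 177] [160 169 170]
((518.4771118164062, 7.689308166503906), (82.94249725341797, 83.55961608886719), 110.3997802734375)
bar (225, 160, 50, 80)
[[52.1, -0.1], [50.4, -0.1], [48.6, -0.1], [46.9, -0.1], [45.1, -0.1], [43.3, 2.9], [41.5, -3.1], [39.7, -0.1], [37.9, 0.1], [36.1, -0.1], [34.2, 1.0], [32.3, 1.0], [30.5, 1.0], [28.6, 1.0], [26.6, 1.3], [24.7, 1.5], [22.7, 1.7], [20.8, 0.1]]
```

Window centre is (0.5184, 0.0077) with hole line 88.8°; spacing and ring diameter match. Move over it and descend to just above the ring.

Scaled: 0.1126 m is 0.1877, 0.09 m is 0.15.

Request:
move_arm(rows=[[0.0833,-0.0017,0,0],[0.15,-0.0033,0,0],[0.1877,-0.0033,0.0167,0],[0.1877,-0.0033,0.0667,0],[0.1877,-0.0033,0.1083,0],[0.1877,-0.0033,0.1333,0],[0.1877,-0.0033,0.145,0],[0.1877,-0.0033,0.145,0],[0.1877,-0.0033,0.145,0]])

```text
clock: 6.12
eef_pos: [0.5187, 0.0085, 0.1122]
tool_rot: [2.245, 2.197, 0.002]
force: [-0.2, 0.5, -1.4]
grip_width: 0.154
grip_force: 58.6
```

Scaled: 0.007 m is 0.0117, 0.002 m is 0.0033.

Request:
move_arm(rows=[[0,0,0.0017,0],[0,0,0.0033,0],[0,0,0.005,0],[0,0,0.0067,0],[0,0,0.0083,0],[0,0,0.01,0],[0,0,0.0117,0],[0,0,0.0117,0]])

```text
clock: 7.12
eef_pos: [0.518, 0.0086, 0.1042]
tool_rot: [-2.245, -2.197, 0.0]
force: [-0.4, -0.6, -1.4]
grip_width: 0.147
grip_force: 58.6
```

Scaled: 0.0045 m is 0.0075, 0.004 m is 0.0067.

Request:
move_arm(rows=[[0,0,0.0017,0],[0,0,0.0033,0],[0,0,0.005,0],[0,0,0.0067,0],[0,0,0.0075,0],[0,0,0.0075,0]])

```text
clock: 7.88
eef_pos: [0.518, 0.0086, 0.0998]
tool_rot: [-2.245, -2.198, 0.0]
force: [0.5, 0.4, -2.6]
grip_width: 0.151
grip_force: 58.6
```

```bash
python3 -c "
from h import *
s=readout.read_state();R=cv2.Rodrigues(s['tool_rot'])[0]
print(s['eef_pos'],np.degrees(np.arctan2(R[1,0],R[0,0])),s['force'],s['wrist_torque'],s['q'][5])"
```

```text
[0.51803618 0.00860942 0.09975793] 88.77354751076449 [ 0.48525136  0.44963693 -2.55116233] [-0.00975872 -0.02121228 -0.03357248] 1.6088174848958738
```

Pins are about 7 mm into the holes with no side force. I'll turn clockwise gently; the stop is expected 29–52° away plus play.

Scaled: 1.5 degrees is 0.0131.

Request:
move_arm(rows=[[0,0,0,0.0131],[0,0,0,0.0262],[0,0,0,0.0393],[0,0,0,0.0524],[0,0,0,0.0654],[0,0,0,0.0785],[0,0,0,0.0916],[0,0,0,0.1047]])

```text
clock: 8.88
eef_pos: [0.5182, 0.0086, 0.0999]
tool_rot: [2.464, 1.949, 0.0]
force: [1.6, 0.5, -2.4]
grip_width: 0.15
grip_force: 58.7
```

```bash
cat > st.py <<'E'
from h import *
s=readout.read_state();R=cv2.Rodrigues(s['tool_rot'])[0]
print(s['eef_pos'],np.degrees(np.arctan2(R[1,0],R[0,0])),s['force'],s['wrist_torque'],s['q'][5],s['grip_width'])
E
python3 st.py
```

```text
[0.51821233 0.00857623 0.09985672] 76.67452475100926 [ 1.58140522  0.48584928 -2.44063086] [-0.10690028 -0.46194257  0.25478106] 1.819965812450856 0.15044853780194298
```

Torque is 0.25 N·m, so the ring is turning. I'll continue.

Scaled: 15 degrees is 0.1309.

Request:
move_arm(rows=[[0,0,0,0.0131],[0,0,0,0.0262],[0,0,0,0.0393],[0,0,0,0.0524],[0,0,0,0.0654],[0,0,0,0.0785],[0,0,0,0.0916],[0,0,0,0.1047],[0,0,0,0.1178],[0,0,0,0.1309]])

```text
clock: 10.12
eef_pos: [0.5182, 0.0086, 0.0999]
tool_rot: [2.697, 1.61, 0.0]
force: [2.5, -1.4, -1.5]
grip_width: 0.153
grip_force: 58.8
```

```bash
python3 st.py
```

```text
[0.51819464 0.00858134 0.09986203] 61.674284516853795 [ 2.49813944 -1.40964617 -1.47210171] [-0.2485955  -0.79604557  0.22446549] 2.0817652487523017 0.15296182758796087
```

Scaled: 2.5 degrees is 0.0218.

Request:
move_arm(rows=[[0,0,0,0.0087],[0,0,0,0.0175],[0,0,0,0.0218],[0,0,0,0.0218]])

```text
clock: 10.62
eef_pos: [0.5181, 0.0086, 0.0998]
tool_rot: [2.731, 1.553, 0.0]
force: [3.7, 0.0, -2.1]
grip_width: 0.15
grip_force: 58.8
```

```bash
python3 st.py
```

```text
[0.51814162 0.00860314 0.0998497 ] 59.26473606228128 [ 3.66118182  0.01047712 -2.13062418] [-0.31048269 -0.83701494  0.1449462 ] 2.1238363805654963 0.14957456260175975
```

Scaled: 2.5 degrees is 0.0218.

Request:
move_arm(rows=[[0,0,0,0.0087],[0,0,0,0.0175],[0,0,0,0.0218]])

```text
clock: 11.0
eef_pos: [0.5182, 0.0086, 0.0999]
tool_rot: [2.764, 1.493, 0.0]
force: [3.2, -1.0, -1.9]
grip_width: 0.157
grip_force: 58.8
```

```bash
python3 st.py
```

```text
[0.51816602 0.00861596 0.09987284] 56.73517633217236 [ 3.19214312 -0.99832864 -1.89881326] [-0.39617534 -0.88570947  0.16255184] 2.168010738330812 0.15657775523801507
```

Scaled: 2 degrees is 0.0175.

Request:
move_arm(rows=[[0,0,0,0.0087],[0,0,0,0.0175],[0,0,0,0.0175]])

```text
clock: 11.38
eef_pos: [0.5181, 0.0086, 0.0999]
tool_rot: [2.79, 1.445, 0.0]
force: [4.1, 0.2, -1.0]
grip_width: 0.149
grip_force: 58.8
```

```bash
python3 st.py
```

```text
[0.51814475 0.00859859 0.09985032] 54.75492610396984 [ 4.10633312  0.15097182 -0.96935927] [-0.35308706 -0.94702981  0.19014761] 2.20254905603155 0.14906945121335205
```

Scaled: 2 degrees is 0.0175.

Request:
move_arm(rows=[[0,0,0,0.0087],[0,0,0,0.0175],[0,0,0,0.0175]])

```text
clock: 11.75
eef_pos: [0.5181, 0.0086, 0.0998]
tool_rot: [2.814, 1.396, 0.0]
force: [3.3, -1.7, -2.1]
grip_width: 0.153
grip_force: 58.8
```

```bash
python3 st.py
```

```text
[0.51811374 0.00859095 0.09982307] 52.75596757487162 [ 3.30319275 -1.68214356 -2.07408671] [-0.39791178 -0.97228865  0.13186251] 2.237438268585666 0.15344416913391798
```

Scaled: 2 degrees is 0.0175.

Request:
move_arm(rows=[[0,0,0,0.0087],[0,0,0,0.0175],[0,0,0,0.0175]])

```text
clock: 12.12
eef_pos: [0.518, 0.0086, 0.0998]
tool_rot: [2.838, 1.348, -0.0]
force: [3.5, -1.2, -0.7]
grip_width: 0.152
grip_force: 60.3
```

```bash
python3 st.py
```

```text
[0.51801086 0.00862814 0.09981203] 50.804167956912664 [ 3.46946069 -1.21879159 -0.67558819] [-0.46830439 -0.94580408  0.84504267] 2.271619566100795 0.15240144998462737
```

Torque jumps to 0.85 N·m, which is the stop. I'll confirm with half a degree more.

Scaled: 0.5 degrees is 0.0044.

Request:
move_arm(rows=[[0,0,0,0.0026],[0,0,0,0.0044],[0,0,0,0.0044]])

```text
clock: 12.5
eef_pos: [0.518, 0.0086, 0.0998]
tool_rot: [-2.844, -1.335, 0.0]
force: [3.8, -1.3, -0.3]
grip_width: 0.155
grip_force: 62.0
```

```bash
python3 st.py
```

```text
[0.51802157 0.00863611 0.09983456] 50.28825561035225 [ 3.84150233 -1.2955785  -0.2558465 ] [-0.49037438 -0.80373327  1.0087486 ] 2.2805734534636617 0.15517189954657037
```

Confirmed hard stop at 1.0 N·m. Relax within the play, then lift straight out.

Scaled: -3.5 degrees is -0.0305.

Request:
move_arm(rows=[[0,0,0,-0.0087],[0,0,0,-0.0175],[0,0,0,-0.0262],[0,0,0,-0.0305],[0,0,0,-0.0305]])

```text
clock: 13.12
eef_pos: [0.5178, 0.0087, 0.0997]
tool_rot: [-2.802, -1.42, 0.0]
force: [2.1, -0.4, -1.9]
grip_width: 0.149
grip_force: 58.8
```

```bash
python3 st.py
```

```text
[0.51783157 0.00870543 0.09969024] 53.76251448530292 [ 2.11580505 -0.40406649 -1.91724471] [-0.11979664 -0.66984654  0.06793864] 2.2198898357820434 0.14943864082665972
```

Scaled: -0.2934 m is -0.489, 0.2372 m is 0.3953, -53 degrees is -0.4625.

Request:
move_arm(rows=[[0,0,-0.005,0],[0,0,-0.0133,0],[0,0,-0.025,0],[0,0,-0.0583,0],[0,0,-0.1167,0],[0,0,-0.1667,0],[-0.05,0.04,-0.1667,-0.0698],[-0.1117,0.09,-0.1667,-0.1484],[-0.1833,0.1483,-0.1667,-0.2269],[-0.2567,0.2083,-0.1667,-0.3054],[-0.33,0.2667,-0.1667,-0.384],[-0.4033,0.3267,-0.1667,-0.4625],[-0.4583,0.37,-0.1667,-0.4625],[-0.489,0.3953,-0.1667,-0.4625],[-0.489,0.3953,-0.1667,-0.4625],[-0.489,0.3953,-0.1667,-0.4625]])

```text
clock: 15.12
eef_pos: [0.5358, -0.3676, 0.1998]
tool_rot: [-1.873, -2.521, -0.001]
force: [-0.1, -0.9, -1.4]
grip_width: 0.153
grip_force: 58.9
```

```bash
python3 st.py
python3 - <<'E'
from h import *
m=imaging.camera_model("wrist");im=imaging.snapshot("wrist")[:,:,::-1].copy();cv2.imwrite("pics/w3.png",im)
np.savez("w3.npz",**{k:np.array(v) for k,v in m.items() if k in("camera_matrix","R","t")})
t=imaging.snapshot("top")[:,:,::-1].copy();cv2.imwrite("pics/top3.png",t)
a=cv2.imread("pics/w2.png")
f=lambda i:cv2.resize(i[100:290,160:350],(400,400),interpolation=cv2.INTER_CUBIC)
cv2.imwrite("pics/cmp.png",np.vstack([np.hstack([f(a),f(im)]),np.hstack([cv2.resize(t[170:235,165:255],(277,200),interpolation=cv2.INTER_CUBIC),np.zeros((200,523,3),np.uint8)])]))
E
```

```text
[ 0.5358178  -0.3675604   0.19981242] 106.7811722699802 [-0.13917909 -0.92069424 -1.40272378] [0.0592475  0.01300106 0.0231593 ] 0.6764216683819542 0.15313565516360117
```

View pics/cmp.png

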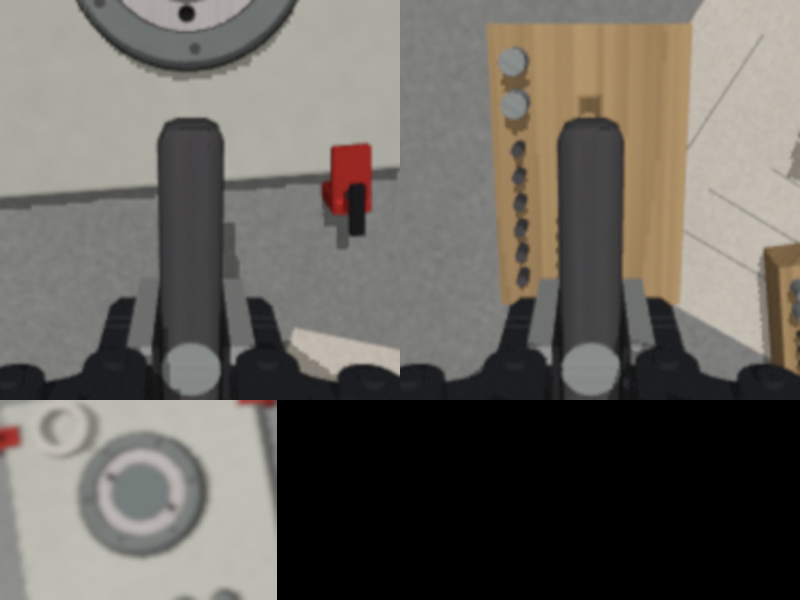

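Key hasn't shifted in the grip (same pixels as before), the ring has turned, and the slot is visible at (590,103) in line with the key. Lowering.

Scaled: 0.089 m is 0.1483, -0.0006 m is -0.001.

Request:
move_arm(rows=[[-0.001,0,0.05,0],[-0.001,0,0.1,0],[-0.001,0,0.125,0],[-0.001,0,0.135,0],[-0.001,0,0.1383,0],[-0.001,0,0.1417,0],[-0.001,0,0.145,0],[-0.001,0,0.1483,0],[-0.001,0,0.1483,0]])

```text
clock: 16.35
eef_pos: [0.5361, -0.3688, 0.1107]
tool_rot: [-1.874, -2.522, 0.0]
force: [-0.2, -0.3, -2.6]
grip_width: 0.151
grip_force: 58.8
```

```bash
python3 st.py
```

```text
[ 0.53612778 -0.36882354  0.1106866 ] 106.77201956971878 [-0.19150032 -0.30894565 -2.58843733] [-0.00197765 -0.00591226  0.04345493] 0.6754831974228935 0.15146707457072917
```

In the slot by 4 mm with no force. Lower the remaining 12 mm.

Scaled: 0.0117 m is 0.0195, 0.011 m is 0.0183.

Request:
move_arm(rows=[[0,0,0.0033,0],[0,0,0.0067,0],[0,0,0.01,0],[0,0,0.0133,0],[0,0,0.0167,0],[0,0,0.0183,0],[0,0,0.0195,0],[0,0,0.0195,0]])

```text
clock: 17.35
eef_pos: [0.5362, -0.3688, 0.0991]
tool_rot: [1.874, 2.522, -0.0]
force: [-0.0, 0.2, -2.6]
grip_width: 0.15
grip_force: 58.8
```

```bash
python3 st.py
```

```text
[ 0.53621638 -0.36882094  0.09908049] 106.7759408898493 [-0.02791002  0.19829971 -2.58257495] [ 0.01710471 -0.00096432  0.01323787] 0.6755085007075367 0.14998089198885522
```

Scaled: 0.001 m is 0.0017, 0.0008 m is 0.0013.

Request:
move_arm(rows=[[0,0,0.0007,0],[0,0,0.0013,0],[0,0,0.0017,0],[0,0,0.0017,0]])

```text
clock: 17.85
eef_pos: [0.5363, -0.3688, 0.0986]
tool_rot: [1.873, 2.521, 0.0]
force: [-0.9, 1.6, 2.7]
grip_width: 0.148
grip_force: 59.5
```

```bash
python3 st.py
```

```text
[ 0.53625095 -0.36884478  0.09862606] 106.7766125710731 [-0.92396369  1.61831402  2.66081224] [ 0.2293365   0.28939786 -0.02569457] 0.6754672460837391 0.14792023048716357
```

The head is seated on the block (force +2.7 N). Release in place, then rise.

Request:
move_arm(rows=[[0,0,0,0],[0,0,0,0],[0,0,0,0],[0,0,0,0],[0,0,0,0],[0,0,0,0],[0,0,0,0],[0,0,0,0]], gripper=1)

```text
clock: 18.85
eef_pos: [0.5362, -0.3688, 0.0981]
tool_rot: [-1.874, -2.522, -0.0]
force: [-0.4, 0.6, -0.3]
grip_width: 1.003
grip_force: 0.0
```

Scaled: -0.13 m is -0.2167, -0.1 m is -0.1667.

Request:
move_arm(rows=[[0,0,-0.0167,0],[0,0,-0.05,0],[0,0,-0.1,0],[0,0,-0.1667,0],[0,0,-0.2167,0],[0,0,-0.2167,0],[0,0,-0.2167,0]])

```text
clock: 19.73
eef_pos: [0.5361, -0.3688, 0.2278]
tool_rot: [-1.874, -2.522, -0.0]
force: [-0.2, 0.5, -0.6]
grip_width: 1.002
grip_force: 0.0
```

```bash
python3 st.py
python3 - <<'E'
from h import *
m=imaging.camera_model("wrist");im=imaging.snapshot("wrist")[:,:,::-1].copy()
t=imaging.snapshot("top")[:,:,::-1].copy()
f=lambda i:cv2.resize(i,(400,300),interpolation=cv2.INTER_CUBIC)
cv2.imwrite("pics/fin.png",np.vstack([np.hstack([f(im),f(t)]),np.hstack([f(t[175:225,175:242]),f(imaging.snapshot("scene")[140:215,130:230,::-1])])]))
g=cv2.cvtColor(im,cv2.COLOR_BGR2GRAY);M=np.zeros_like(g);p=proj(m,[.535,-.368,.125]).astype(int);M[p[1]-65:p[1]+65,p[0]-13:p[0]+14]=1
k=cv2.morphologyEx(((g<75)&(M>0)).astype(np.uint8),cv2.MORPH_CLOSE,np.ones((15,5),np.uint8))
print(rect(m,biggest(k)[0],.125))
E
```

```text
[ 0.53611246 -0.3687513   0.22784216] 106.77426091737692 [-0.22346515  0.51465151 -0.63055411] [0.03687561 0.09227177 0.02131418] 0.675505939386669 1.0020968698183683
[ 535.8 -368.8   13.6  108.1   17.2]
```

View pics/fin.png

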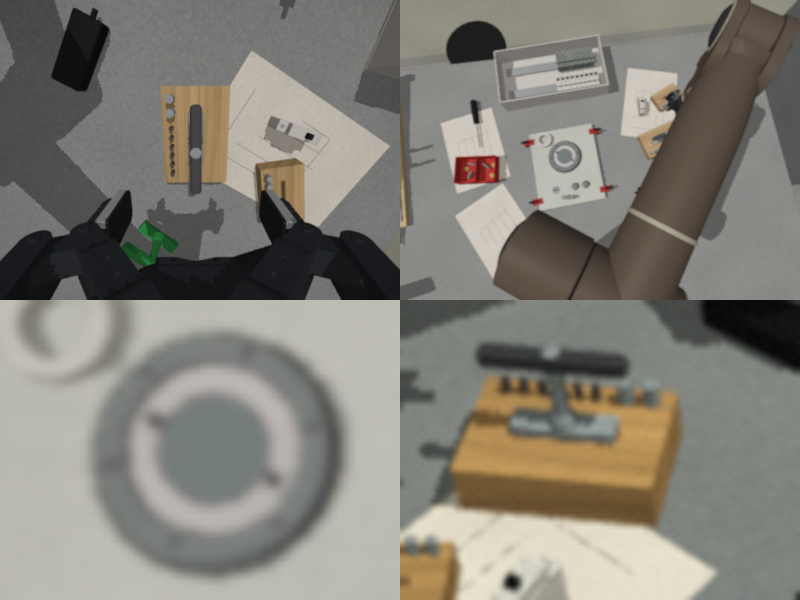

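The key stands upright in its slot with its head flat, the ring holes have turned about 36° clockwise, and nothing else has moved. Handing in.

```bash
python3 -c "
from cell import ctrl
print(ctrl.sign_off())"
```

```text
the job is handed in; nothing more can be done
None
```

The ring is turned clockwise to its hard stop (torque peaked at about 1.0 N·m), the key is back upright in its slot, nothing else was moved, and the job was handed in at about 20 s of the 64 s allowed.

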